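# Stack the turned crate on the loaded one in the garage

### The arm

A 6-joint arm with a two-finger parallel gripper is mounted at the origin on the work surface. World frame = base frame: x ahead of the robot, y to its left, z up, the work surface at z = 0. Lengths are in m, angles in rad, forces in N, time in s.
With the tool pointing down it reaches from about 0.375 to 0.9 m from the base axis. Payload 3.1 kg.
Tool frame: the origin (TCP) lies at the very end of the fingers, on their centre line; the grasp point (between the pads) lies 19 mm behind it; z points along the fingers, y is the direction in which the jaws open and shut (so a half turn about z gives the same grasp; the last joint's range is limited). The gripper opens to 87 mm and grips with 3 to 60 N. Pads are 19 mm wide; open, the fingers measure 117 mm over their backs; the gripper's body (75 mm by 190 mm) begins 51 mm behind the grasp point.
Start: joints at [-1.435, 0.527, 1.433, -0, 1.181, -0.178], TCP at [0.194, -0.594, 0.223] pointing down, gripper open.
Joint ranges: [-3.08, 3.08], [-0.75, 2.2], [0.22, 2.44], [-1.43, 4.57], [0, 2.65], [-2.85, 2.85]. Speed limits (rad/s): [2.79, 2.79, 3.14, 3.14, 3.14, 3.14].

### API

Orientations are given as a unit quaternion [x, y, z, w].
In Python, from rig import robot gives the robot as it stands.
- The arm moves only by the tool arm_command, never from a script. Its argument "targets" is a list of rows, each a list of 5 numbers: the shift along the tool's x, y, z in cm, then the turn about the tool's z in rad, then the finger opening in cm, from 0 to 8.7. In form: [[dx, dy, dz, spin, hand], ...]. A call has 1 to 5 rows; each row is the pose to reach, as a shift and turn from the pose commanded when the call began, along the tool's axes at that moment; what a row does not reach only later rows make up. A row lasts 1/8 s, in which the tool goes at most 62.5 mm and 10.7 degrees, less where a joint would pass 70% of its speed; a pose out of reach is approached as far as the arm can. A call with a gripper value outside its range is refused whole. The fingers move at their own pace and stop on an object; "newtons" is the grip in N (left out, the last holds). Time passes only in rows, so rows that repeat a pose let the fingers close. It gives the time, the measured TCP pose, the force and the opening at its end, in the units of the state.
- robot.get_obs(): the state, without advancing time (a new reading comes with each control period).
- robot.camera(name): name is "side" or "top" or "wrist"; returns (picture, depth): 420x560x3 uint8, red, green, blue; 420x560 float32, m along the optical axis (not along the pixel's ray), 0 where there is no reading.
- robot.camera_model(name): a dict with "mtx" (3x3 intrinsics, pixels), "k1" (the pictures are not rectified: a ray, as slopes to the right and down, at radius r is drawn at 1 + k1 r^2 times it, then the intrinsics apply), "extrinsics" (4x4, takes a point from world to camera coordinates). Camera axes: x right, y up, looking along -z (the intrinsics and any distortion apply to the point x, -y, -z); pixel columns grow to the right and rows downward; lengths in m; the calibration is good to about 2 mm. A picture is of the moment at which its call begins: read the wrist's pose just before it. camera_model takes no time and is no camera call; for the wrist camera it gives the pose at the moment of the call.
- robot.hand_in(): hands the job in, once; it reports no verdict.
The state is a dict: "time": time; "q": joint angles; "joint_velocities": joint speeds; "joint_torque": joint torques, N m; "position": TCP position; "tool_rot": TCP orientation; "ft_force": force on the tool from outside, world axes, zero at the start; "moment": the same for the moment, N m; "grip_width": finger opening in m.
Only numpy, scipy, OpenCV 4.12 (cv2) and the standard library are available. Lean on these libraries where they do the work, as an engineer would, in place of code of your own. Each camera call takes 0.05 s, during which the arm holds its last target.

### The job

Take the empty crate off the sloping rack, turn it end for end and set it gently (never dropped or rammed) and level on the loaded crate, so that its three foot lugs drop fully into the three steel saddles and it stands stacked, not nested. The saddles are on a loose insert that may sit off to one side, so feel for them. Leave the loaded crate where it stands, do not disturb the other things on the bench, and let go.

Things in the scene. Friction and masses are not known exactly. Their poses are not given: they have to be found in the camera images.
- upper: Empty grey plastic crate, 0.26 to 0.42 kg. Origin: centre of its underside; x lengthwise, y across, z up out of its mouth. Body 174 (x) by 128 (y) mm, z = 28 to rim 75; under it a foot 124 by 92 mm. Starts on the rack, leaning 30 degrees with it: its x up the slope, its single-lug end low and nearest the robot. It points much as the loaded crate does: unturned, it would nest.
- upper_wall (a point): Middle of the rim of the empty crate's +y long wall (x 0, y +59, z 75 mm of that crate). Both long walls are upright, 10 mm thick (|y| = 54 to 64 mm) and free to pinch along their middle 100 mm, 43 mm deep inside. End walls 8 mm thick (|x| = 79 to 87 mm).
- upper_single_lug (a point): Centre of the underside of the empty crate's single lug (x -68.5, y 0, z 0 mm), 22 mm wide in y. Two more lugs, 16 mm wide, stand at its +x end at y = +35 and -35 mm. All stick out of the foot from |x| = 62 to 75 mm, 10 mm high, undersides level with the crate's.
- lower: Loaded crate, level on the bench: shell and axes as the empty one, about 2.9 kg with two steel flanges in it. Loose: a hard push shifts it. Three saddles inside its rim take the lugs of a crate turned 180 degrees about z. Seated, the empty crate's origin is 70 mm above this one (76 mm when the lugs stand on the saddles' cheeks, about 48 mm nested), up to 11 mm off along y.
- lower_single_saddle (a point): Where the single saddle's pocket floor is when the insert is central (x 72, y 0, z 70 mm of the loaded crate; pocket 26 mm wide in y). Two more at x = -72, y = +35 and -35 mm (20 mm wide). Cheeks 4 mm thick rise to z = 76. Play 2 mm each side in y, 4 in x. All three form one insert, stiff (12 N), slid up to 9 mm either way along the crate's y: not measured, to be felt.
- rack: Fixed grey steel rack, board 150 mm wide (y), 180 mm along the slope, which rises at 30 degrees towards its +x, away from the robot. Origin on the bench under the crate's place, board surface 85 mm above it. A 15 mm lip across the low end holds the crate's foot: lift the crate square off the board.
- spanner: Bystander: an open-ended steel spanner, 170 mm long, lying flat. Origin under its middle.
- socket: Bystander: an upright steel cylinder (socket), 28 mm across, 38 mm high. Origin at the centre of its underside.
- bearing: Bystander: a steel ring (bearing), 52 mm across, 16 mm high. Origin at the centre of its underside.
- filter: Bystander: a white round filter cartridge, 68 mm across, 66 mm high. Origin at the centre of its underside.
- oilcan: Bystander: a white plastic bottle, 60 mm across, 150 mm high, upright. Origin at the centre of its underside.
- driver: Bystander: a screwdriver with a black handle, lying flat.
- jar: Bystander: a glass jar with a steel cap, 64 mm across, 75 mm high. Origin at the centre of its underside.
Things that resemble listed ones, but are neither listed nor needed, are in the scene too. What is shaped like the upper but red is not meant.

How it is judged:
By the outcome, as a careful person would: the job done as asked, in the order asked, and still so for the second after the job is handed in, with the robot touching nothing.
It also fails if it takes over 51 s, if anything falls off the work surface, if the arm or the gripper's body presses on something with over 40 N, if the wrist force passes 120 N, or if a joint passes its speed limit or range.

## Working session

There is one attempt and no reset: what is moved stays moved. The work goes in short steps, Python scripts to look and compute and a tool call to move; the robot and the scene stay as the last step left them, time stands still between calls to the robot, and variables do not carry over. Pictures are saved under pics/ and viewed, and the job is handed in when it is done.

Besides the shell and the picture viewer there is one more tool, called after ">>>" by a JSON object that holds its "api" and its "payload". arm_command: Moves the arm, as the interface text tells. Its arguments: {"type":"object","properties":{"targets":{"type":"array","items":{"type":"array","items":{"type":"number"}}},"newtons":{"type":"number"}},"required":["targets"]}

```bash
ls; mkdir -p pics
cat > h.py <<'E'
import numpy as np, cv2
from rig import robot
def snap(n,f):
    m=robot.camera_model(n); p,d=robot.camera(n)
    cv2.imwrite('pics/'+f+'.png',p[:,:,::-1]); np.savez('pics/'+f+'.npz',p=p,d=d,mtx=m['mtx'],k1=m['k1'],E=m['extrinsics'])
    return p,d,m
def load(f):
    z=np.load('pics/'+f+'.npz'); return z['p'],z['d'],dict(mtx=z['mtx'],k1=float(z['k1']),extrinsics=z['E'])
def slopes(uv,m):
    uv=np.asarray(uv,float).reshape(-1,1,2)
    return cv2.undistortPoints(uv,np.array(m['mtx']),np.array([m['k1'],0,0,0.])).reshape(-1,2)
def rays(uv,m):
    s=slopes(uv,m); E=np.array(m['extrinsics']); R=E[:3,:3]; c=-R.T@E[:3,3]
    d=np.c_[s[:,0],-s[:,1],-np.ones(len(s))]@R
    return c,d
def plane(uv,m,z):
    c,d=rays(uv,m); return c+d*((z-c[2])/d[:,2])[:,None]
def cloud(d,m,mask=None):
    if mask is None: mask=d>0
    v,u=np.nonzero(mask&(d>0)); c,r=rays(np.c_[u,v],m); return c+r*d[v,u][:,None],np.c_[u,v]
def proj(P,m):
    P=np.atleast_2d(P);E=np.array(m['extrinsics']);q=P@E[:3,:3].T+E[:3,3]
    s=np.c_[q[:,0]/-q[:,2],-q[:,1]/-q[:,2]]; r2=(s**2).sum(1); s=s*(1+m['k1']*r2)[:,None]
    K=np.array(m['mtx']); return s*[K[0,0],K[1,1]]+[K[0,2],K[1,2]]
E
python3 - <<'E'
from h import *
print(robot.get_obs())
for n in('top','side','wrist'):
    p,d,m=snap(n,n+'0'); print(n,m,(d>0).mean(),d[d>0].min(),d.max())
E
```

```text
pics
{'time': 0.0, 'q': array([-1.43451169e+00,  5.28420427e-01,  1.43388040e+00, -2.64163148e-05,
        1.18140173e+00, -1.78498503e-01]), 'joint_velocities': array([ 0.00078765,  0.00279789, -0.0009412 ,  0.00127028, -0.00129674,
        0.00080786]), 'joint_torque': array([-2.86182032e-03, -4.40048003e+01, -1.76588827e+01,  6.34000800e-02,
        5.84216136e-02, -1.52176181e-04]), 'position': array([ 0.19342839, -0.59355546,  0.22160671]), 'tool_rot': array([ 9.87638157e-01,  1.56747431e-01,  1.00537465e-05, -1.05497305e-03]), 'ft_force': array([-0.31285031,  0.69765924, -0.2709268 ]), 'moment': array([ 0.03185628, -0.00732716, -0.03237636]), 'grip_width': 0.08708913730791414}
top {'mtx': array([[391.66660305,   0.        , 277.4479118 ],
       [  0.        , 391.66660305, 205.50498022],
       [  0.        ,   0.        ,   1.        ]]), 'k1': -0.03768892711004597, 'extrinsics': array([[-5.86288709e-03, -9.99982711e-01, -4.52118397e-04,
        -9.54835357e-02],
       [ 9.98005083e-01, -5.87971259e-03,  6.28592361e-02,
        -5.25259912e-01],
       [-6.28608077e-02, -8.2
[... 475 characters left out ...]
-0.60389982,  0.68136638, -0.35026306],
       [-0.39331946,  0.55643031,  0.73190512, -0.89390387],
       [ 0.        ,  0.        ,  0.        ,  1.        ]])} 0.9959991496598639 0.54455507 2.7972045
wrist {'mtx': array([[314.09798775,   0.        , 282.04775968],
       [  0.        , 314.09798775, 213.96640156],
       [  0.        ,   0.        ,   1.        ]]), 'k1': 0.013947781774646225, 'extrinsics': array([[ 0.30993375, -0.95075565, -0.00218061, -0.62351259],
       [ 0.90933998,  0.29710081, -0.29125918,  0.03542365],
       [ 0.27756417,  0.08828814,  0.9566417 , -0.39150208],
       [ 0.        ,  0.        ,  0.        ,  1.        ]])} 0.9959268707482993 0.05737397 1.1526086
```

View pics/top0.png

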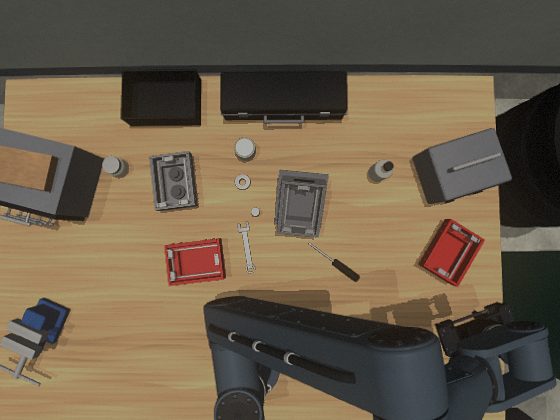

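View pics/side0.png

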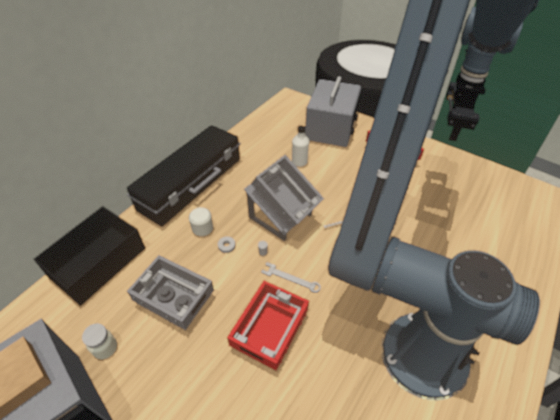

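View pics/wrist0.png

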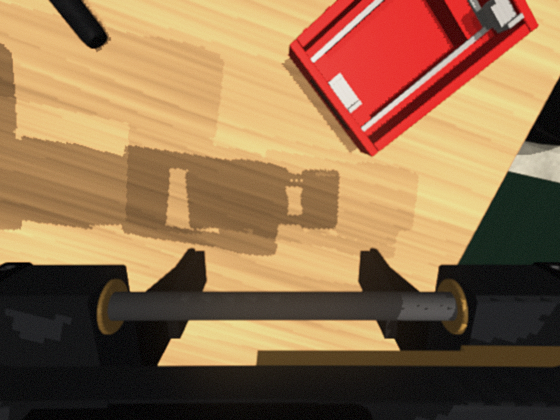

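The candidates are the grey crate on the rack at top-px (302,204), the loaded grey crate at (174,181), and two red crates at (195,262) and (452,252), which are decoys. I'll enlarge the two grey ones and measure them.

Run:
```python
from h import *
p,d,m=load('top0')
c=np.hstack([cv2.resize(p[140:260,a:a+100],None,fx=4,fy=4,interpolation=cv2.INTER_CUBIC) for a in (130,255)])
cv2.imwrite('pics/crop1.png',c[:,:,::-1])
P,uv=cloud(d,m)
for name,(u0,u1,v0,v1) in dict(up=(265,340,160,250),lo=(140,205,140,220)).items():
    s=(uv[:,0]>u0)&(uv[:,0]<u1)&(uv[:,1]>v0)&(uv[:,1]<v1); Q=P[s]
    print(name,np.percentile(Q[:,2],[1,20,50,80,95,99]))
    if name=='lo':
        R=Q[(Q[:,2]>.055)]; print(R.min(0),R.max(0),cv2.minAreaRect((R[:,:2]*1000).astype(np.float32)))
    else:
        R=Q[(Q[:,2]>.03)]; print(R.min(0),R.max(0),cv2.minAreaRect((R[:,:2]*1000).astype(np.float32)))
```

```text
up [-4.91384378e-03 -1.45745989e-04  4.49038862e-03  1.12964317e-01
  1.76474176e-01  1.92284896e-01]
[ 0.42496883 -0.25271972  0.04204013] [ 0.62578181 -0.08726222  0.19752784] ((524.6193237304688, -168.23867797851562), (149.81704711914062, 193.0706329345703), 84.06697082519531)
lo [-0.00473029 -0.00016717  0.00397668  0.04015174  0.07569273  0.0786958 ]
[0.5099295  0.16251748 0.0550013 ] [0.69677545 0.30821015 0.0819186 ] ((603.7933349609375, 237.03900146484375), (175.51904296875, 134.33648681640625), 7.222506523132324)
```

View pics/crop1.png

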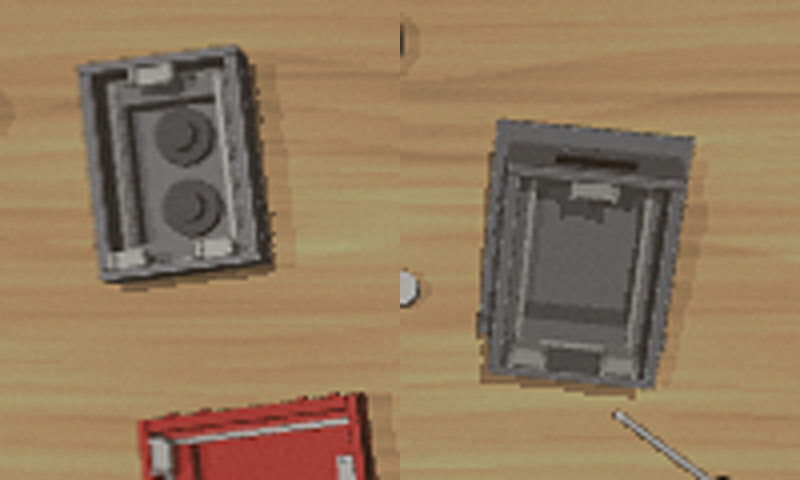

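The enlarged crop shows the loaded crate on the left (flanges inside, single saddle at the far end, yaw about +7°). The empty grey crate is on the rack to the right (single lug near, yaw about -6°), and it is the only grey crate that leans, so it's the one meant. Next I'll look at it with the wrist camera.

```bash
cat >> h.py <<'E'
from scipy.spatial.transform import Rotation as Ro
def state():
    o=robot.get_obs(); R=Ro.from_quat(o['tool_rot']).as_matrix()
    print('t',round(o['time'],2),'p',(o['position']*1000).round(1),'yaw',np.degrees(np.arctan2(R[1,0],R[0,0])).round(2),'F',o['ft_force'].round(1),'M',o['moment'].round(2),'g',round(o['grip_width']*1000,1),'q',o['q'].round(2)); return o,R
def delta(goal,yaw=None):
    o,R=state(); print('tool cm',(R.T@(np.array(goal)-o['position'])*100).round(2), 'spin', None if yaw is None else round(-np.radians((yaw-np.degrees(np.arctan2(R[1,0],R[0,0]))+180)%360-180),3))
E
python3 - <<'E'
from h import *
o,R=state(); _,_,m=load('wrist0'); E=m['extrinsics']; c=-E[:3,:3].T@E[:3,3]
print('cam in tool',R.T@(c-o['position']),'look in tool',R.T@(-E[2,:3]))
delta([.40,-.16,.33],-6)
E
```

```text
t 0.15 p [ 193.5 -593.7  221.8] yaw 18.03 F [ 0.1 -0.6  0.3] M [ 0.   -0.01 -0.  ] g 86.7 q [-1.43  0.53  1.43  0.    1.18 -0.18]
cam in tool [ 0.08027528 -0.00037465 -0.1616738 ] look in tool [-2.91569634e-01 -3.83139699e-04  9.56549529e-01]
t 0.15 p [ 193.5 -593.7  221.8] yaw 18.03 F [ 0.1 -0.6  0.3] M [ 0.   -0.01 -0.  ] g 86.7 q [-1.43  0.53  1.43  0.    1.18 -0.18]
tool cm [ 33.07 -34.86 -10.75] spin 0.419
```

>>> {"api": "arm_command", "payload": {"targets": [[2,-2,-5,0.1,8.7],[6,-6,-9,0.2,8.7],[10,-10.5,-10.75,0.3,8.7],[14,-15,-10.75,0.419,8.7],[18,-19,-10.75,0.419,8.7]]}}

```text
time: 0.78
position: [0.3063, -0.3559, 0.3304]
tool_rot: [0.999, -0.053, 0.0, 0.0]
ft_force: [1.0, 0.1, -0.3]
grip_width: 0.0868
```

Run:
```python
from h import *
delta([.40,-.16,.33],-6)
```

```text
t 0.78 p [ 306.3 -355.9  330.4] yaw -6.05 F [ 1.   0.1 -0.3] M [-0.   -0.06  0.03] g 86.8 q [-1.1   0.19  1.66  0.    1.3   0.58]
tool cm [  7.25 -20.47   0.04] spin -0.001
```

>>> {"api": "arm_command", "payload": {"targets": [[3,-4,0,0,8.7],[6,-8,0,0,8.7],[9,-12,0,0,8.7],[13,-16,0,0,8.7],[16.5,-20,0,0,8.7]]}}

```text
time: 1.4
position: [0.4919, -0.1747, 0.33]
tool_rot: [0.999, -0.052, 0.0, 0.0]
ft_force: [0.2, 0.1, 1.2]
grip_width: 0.0871
```

>>> {"api": "arm_command", "payload": {"targets": [[0,0,0,0,8.7]]}}

```text
time: 1.52
position: [0.4925, -0.1735, 0.3296]
tool_rot: [0.999, -0.049, 0.0, -0.0]
ft_force: [-1.0, -0.7, 1.0]
grip_width: 0.0871
```

Run:
```python
from h import *
state(); snap('wrist','w1')
```

```text
t 1.52 p [ 492.5 -173.5  329.6] yaw -5.65 F [-1.  -0.7  1. ] M [ 0.    0.06 -0.06] g 87.1 q [-0.55  0.27  1.54  0.    1.33  1.12]
```

View pics/w1.png

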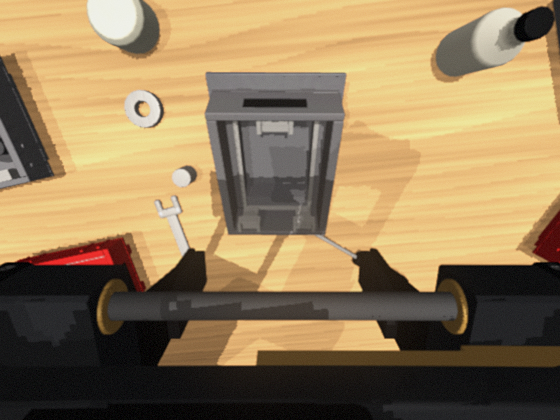

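The wrist view shows the empty crate's rim between px (207,118)-(345,118) at the far end and (228,235)-(328,235) at the near end. I'll fit the rim plane from the depth.

Run:
```python
from h import *
def fit(f,u0,u1,v0,v1):
    p,d,m=load(f); P,uv=cloud(d,m)
    s=(uv[:,0]>u0)&(uv[:,0]<u1)&(uv[:,1]>v0)&(uv[:,1]<v1)&(P[:,2]>.03); P=P[s]
    psi=np.radians(-6)
    for it in range(4):
        n=np.array([-.5*np.cos(psi),-.5*np.sin(psi),np.cos(np.pi/6)])
        ex=np.array([np.cos(psi)*np.cos(np.pi/6),np.sin(psi)*np.cos(np.pi/6),.5]); ey=np.cross(n,ex)
        h=P@n
        hist,e=np.histogram(h,bins=np.arange(h.min(),h.max()+.001,.001))
        if it==0: print('hist',[(round(a*1000),b) for a,b in zip(e,hist) if b>25])
        # rim level = highest heavy bin
        top=[e[i] for i in range(len(hist)) if hist[i]>25][-1]
        sel=(h>top-.006)&(h<top+.003)
        Q=P[sel]; q=np.c_[Q@ex,Q@ey]*1000
        r=cv2.minAreaRect(q.astype(np.float32)); (cx,cy),(w,l),a=r
        if a>45:a-=90
        if it<3: psi+=np.radians(a)*.8
    c,_,_,_=np.linalg.lstsq(np.c_[Q[:,:2],np.ones(len(Q))],Q[:,2],rcond=None)
    print(f,'rect',r,'psi',np.degrees(psi),'rim h',np.median(Q@n)*1000,'slope',np.degrees(np.arctan(np.hypot(*c[:2]))),'dir',np.degrees(np.arctan2(c[1],c[0])))
    hh=np.median(Q@n); C=ex*cx/1000+ey*cy/1000+n*hh
    print('rim centre',C,'origin',C-n*.075,'wall+y',C+ey*.059,'wall-y',C-ey*.059)
fit('w1',200,350,65,245)
fit('top0',265,340,160,250)
```

```text
hist [(-210, np.int64(29)), (-209, np.int64(49)), (-208, np.int64(60)), (-207, np.int64(54)), (-206, np.int64(331)), (-205, np.int64(989)), (-204, np.int64(789)), (-203, np.int64(187)), (-202, np.int64(632)), (-201, np.int64(2030)), (-200, np.int64(976)), (-199, np.int64(103)), (-198, np.int64(44)), (-197, np.int64(41)), (-196, np.int64(36)), (-195, np.int64(42)), (-194, np.int64(50)), (-193, np.int64(41)), (-192, np.int64(43)), (-191, np.int64(46)), (-190, np.int64(46)), (-189, np.int64(43)), (-188, np.int64(48)), (-187, np.int64(36)), (-186, np.int64(46)), (-185, np.int64(42)), (-184, np.int64(57)), (-183, np.int64(40)), (-182, np.int64(48)), (-181, np.int64(43)), (-180, np.int64(37)), (-179, np.int64(45)), (-178, np.int64(40)), (-177, np.int64(54)), (-176, np.int64(78)), (-175, np.int64(93)), (-174, np.int64(355)), (-173, np.int64(1033)), (-172, np.int64(540)), (-171, np.int64(125)), (-170, np.int64(248)), (-169, np.int64(608)), (-168, np.int64(341)), (-167, np.int64(159)), (-166, np.int64(134)), (-165, np.int64(127)), (-164, np.int64(139)), (-163, np.int64(120)), (-162, np.int64(
[... 1642 characters left out ...]
np.int64(42)), (-166, np.int64(32)), (-164, np.int64(29)), (-136, np.int64(29)), (-135, np.int64(33)), (-134, np.int64(33)), (-133, np.int64(39)), (-132, np.int64(59)), (-131, np.int64(78)), (-130, np.int64(89)), (-129, np.int64(111)), (-128, np.int64(113)), (-127, np.int64(82)), (-126, np.int64(41))]
top0 rect ((524.5038452148438, -114.36395263671875), (175.48277282714844, 127.72539520263672), 0.004569328855723143) psi -5.806021780520678 rim h -128.29312442546697 slope 29.893726597349495 dir -5.892735320014025
rim centre [ 0.50415181 -0.16621706  0.15114682] origin [ 0.54145944 -0.17001059  0.08619491] wall+y [ 0.5101203  -0.10751973  0.15114682] wall-y [ 0.49818332 -0.2249144   0.15114682]
```

Run:
```python
from h import *
delta([.5175,-.1086,.24],-5.75)
```

```text
t 1.57 p [ 491.1 -174.8  329.5] yaw -5.76 F [-0.3 -0.5  0.1] M [-0.01  0.   -0.07] g 86.7 q [-0.56  0.27  1.54 -0.    1.33  1.12]
tool cm [ 1.97 -6.85  8.95] spin -0.0
```

>>> {"api": "arm_command", "payload": {"targets": [[0.7,-2.3,3,0,5],[1.4,-4.6,6,0,5],[1.97,-6.85,8.5,0,5],[1.97,-6.85,8.95,0,5],[1.97,-6.85,8.95,0,5]]}}

```text
time: 2.2
position: [0.5171, -0.1114, 0.2407]
tool_rot: [0.999, -0.053, -0.0, 0.0]
ft_force: [-0.0, 0.0, 0.4]
grip_width: 0.0516
```

Run:
```python
from h import *
delta([.5175,-.1086,.117],-5.75)
snap('wrist','w2')
```

```text
t 2.2 p [ 517.1 -111.4  240.7] yaw -6.04 F [-0.   0.   0.4] M [ 0.    0.03 -0.03] g 51.6 q [-0.42  0.38  1.65 -0.    1.11  1.25]
tool cm [ 0.02 -0.29 12.37] spin -0.005
```

View pics/w2.png

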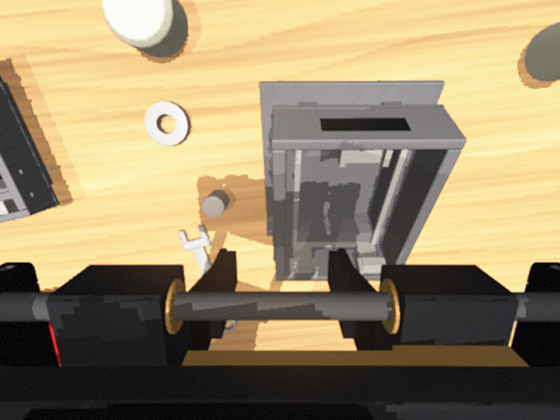

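The fingers (u about 235 and 330) straddle the +y wall (u about 275–290). I'll go down now.

>>> {"api": "arm_command", "payload": {"targets": [[0,-0.2,3,-0.004,5],[0,-0.25,6,-0.004,5],[0,-0.25,9,-0.004,5],[0,-0.25,11,-0.004,5],[0,-0.25,12.3,-0.004,5]]}}

```text
time: 2.88
position: [0.5181, -0.1089, 0.1176]
tool_rot: [0.999, -0.051, 0.001, 0.0]
ft_force: [0.3, -0.6, 0.5]
grip_width: 0.0498
```

>>> {"api": "arm_command", "payload": {"targets": [[0,0,0,0,2],[0,0,0,0,1],[0,0,0,0,0.6],[0,0,0,0,0.6],[0,0,0,0,0.6]], "newtons": 30}}

```text
time: 3.5
position: [0.5178, -0.1078, 0.1178]
tool_rot: [0.999, -0.05, 0.0, 0.0]
ft_force: [-1.2, -0.3, -0.1]
grip_width: 0.0097
```

Run:
```python
from h import *
state()
```

```text
t 3.5 p [ 517.8 -107.8  117.8] yaw -5.72 F [-1.2 -0.3 -0.1] M [ 0.03  0.25 -0.16] g 9.7 q [-0.42  0.55  1.77 -0.    0.82  1.25]
```

>>> {"api": "arm_command", "payload": {"targets": [[-0.25,0,-0.43,0,0],[-0.5,0,-0.87,0,0],[-1,0,-1.73,0,0],[-1.75,0,-3.03,0,0],[-2.5,0,-4.33,0,0]], "newtons": 30}}

```text
time: 4.12
position: [0.4919, -0.1048, 0.1618]
tool_rot: [0.999, -0.05, -0.0, -0.0]
ft_force: [-0.3, -0.4, -3.3]
grip_width: 0.0098
```

Run:
```python
from h import *
state(); snap('side','s3'); snap('wrist','w3')
```

```text
t 4.12 p [ 491.9 -104.8  161.8] yaw -5.74 F [-0.3 -0.4 -3.3] M [0.2  0.01 0.04] g 9.8 q [-0.43  0.45  1.8  -0.    0.89  1.24]
```

View pics/s3.png

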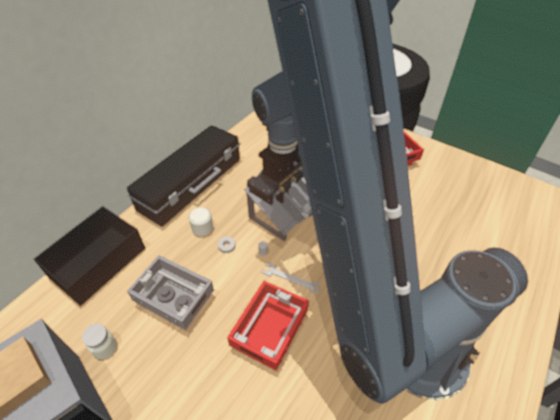

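View pics/w3.png

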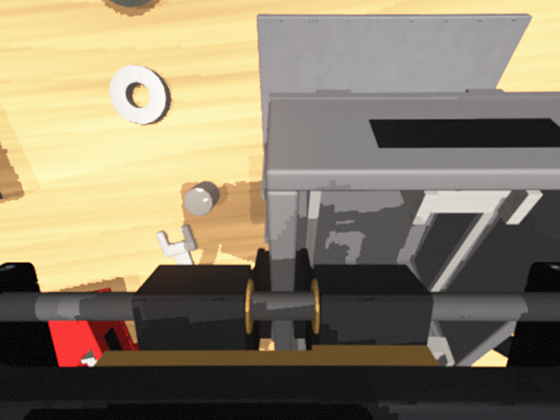

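Lifted, with a weight of about 3.3 N. I'll rise further and check the lean.

>>> {"api": "arm_command", "payload": {"targets": [[-1,0,-2.5,0,0],[-2,0,-6,0,0],[-2.5,0,-10,0,0],[-2.5,0,-12,0,0],[-2.5,0,-12,0,0]]}}

```text
time: 4.85
position: [0.4689, -0.1029, 0.2824]
tool_rot: [0.999, -0.05, 0.002, 0.001]
ft_force: [-0.7, 0.1, -4.8]
grip_width: 0.0098
```

```bash
cat >> h.py <<'E'
def rimfit(f,u0,u1,v0,v1,it=3000):
    # RANSAC planes, in tool frame
    p,d,m=load(f); P,uv=cloud(d,m)
    return P,uv
E
python3 - <<'E'
from h import *
state(); snap('wrist','w4'); snap('side','s4'); snap('top','t4')
E
```

```text
t 4.85 p [ 468.9 -102.9  282.4] yaw -5.74 F [-0.7  0.1 -4.8] M [ 0.2   0.01 -0.02] g 9.8 q [-0.45  0.25  1.71  0.    1.17  1.22]
```

View pics/w4.png

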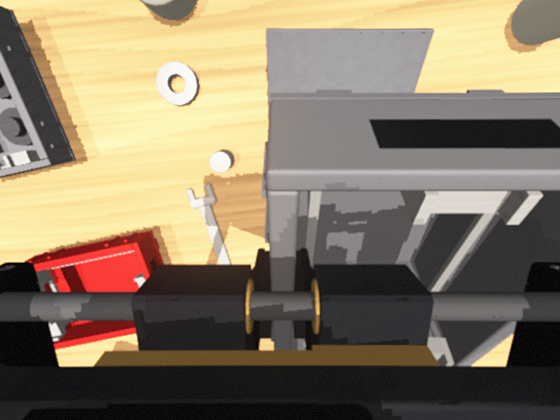

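View pics/t4.png

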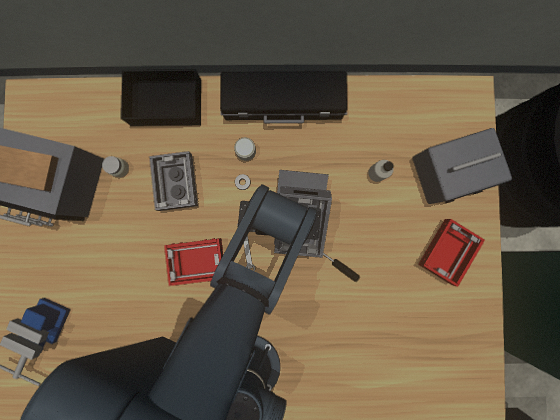

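View pics/s4.png

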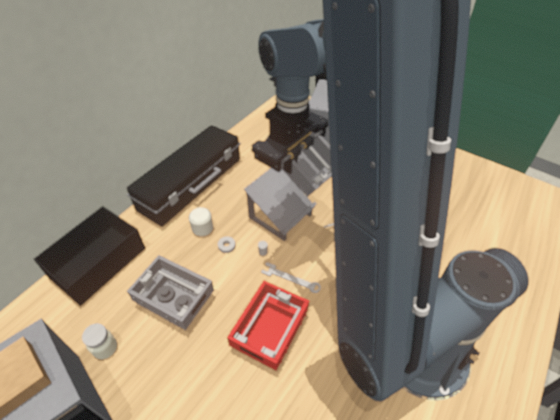

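Attitude is unchanged, still leaning 30° rigidly in the grip. The tool can't tilt, so I'll set the crate down on clear bench, low lug first, let it pivot level in the pinch, then regrasp it square. I'll find a clear spot.

Run:
```python
from h import *
p,d,m=load('top0'); P,uv=cloud(d,m)
s=(P[:,2]>.012)&(P[:,2]<.5)
G=np.zeros((100,140),np.uint8) # x 0..1, y -.7...7, 1cm
ix=(P[s,0]*100).astype(int); iy=((P[s,1]+.7)*100).astype(int)
ok=(ix>=0)&(ix<100)&(iy>=0)&(iy<140); np.add.at(G,(ix[ok],iy[ok]),1)
for x in range(80,14,-2): print('%3d'%x,''.join('#' if G[x:x+2,y:y+2].sum()>1 else '.' for y in range(138,60,-2)))
print('cols y from',.69,'to -.09 step 2cm')
print(plane([[110,235],[195,262],[174,181],[115,166],[60,260]],m,0).round(3))
```

```text
80 ..............#############....########
 78 ...............######................##
 76 .......................................
 74 #.................................#....
 72 #####............................####..
 70 #########.......................#####..
 68 ###########.###....#######.......####..
 66 ###########.###....########.......##...
 64 ###############....########............
 62 ###########.###....########......##....
 60 ##########.........##.#####.....####...
 58 ##########..........#######......###...
 56 ##########..........#######............
 54 ##########..........#######............
 52 #########...........#######............
 50 #########...........#####..........##..
 48 #.#######..........................##..
 46 ####...#...............................
 44 .................................##....
 42 .......................................
 40 .......................########........
 38 ......................#########...#....
 36 ......................##.....##........
 34 ......................##.....###.......
 32 ......................##.....###.......
 30 ......................##########.......
 28 ......................##########.......
 26 ......................####.....########
 24 ..............................#######..
 22 ##............................#######..
 20 ####..........................#######..
 18 .#####........................#######..
 16 ######........................#####....
cols y from 0.69 to -.09 step 2cm
[[0.43  0.463 0.   ]
 [0.339 0.176 0.   ]
 [0.61  0.249 0.   ]
 [0.663 0.451 0.   ]
 [0.347 0.632 0.   ]]
```

>>> {"api": "arm_command", "payload": {"targets": [[-0.74,-2.34,0,-0.18,0],[-1.48,-4.68,0,-0.36,0],[-2.22,-7,0,-0.54,0],[-2.96,-9.4,0,-0.72,0],[-3.7,-11.7,0,-0.9,0]]}}

```text
time: 5.62
position: [0.4417, 0.0185, 0.2793]
tool_rot: [0.92, 0.392, -0.002, -0.001]
ft_force: [0.1, 0.2, -4.0]
grip_width: 0.0101
```

>>> {"api": "arm_command", "payload": {"targets": [[1.37,-2.03,0,-0.18,0],[2.74,-4.06,0,-0.36,0],[4.12,-6.1,0,-0.54,0],[5.49,-8.13,0,-0.72,0],[6.86,-10.16,0,-0.9,0]]}}

```text
time: 6.25
position: [0.4166, 0.1381, 0.2793]
tool_rot: [0.658, 0.753, -0.002, -0.001]
ft_force: [0.4, -0.2, -3.1]
grip_width: 0.0099
```

Run:
```python
from h import *
delta([.38,.36,.28],187.2)
```

```text
t 6.25 p [416.6 138.1 279.3] yaw 97.74 F [ 0.4 -0.2 -3.1] M [-0.08  0.09 -0.04] g 9.9 q [ 0.06  0.2   1.8  -0.    1.15 -0.07]
tool cm [22.48 -0.64 -0.07] spin -1.561
```

>>> {"api": "arm_command", "payload": {"targets": [[2.5,0,0,-0.18,0],[5,-0.1,0,-0.36,0],[7.5,-0.2,0,-0.54,0],[10,-0.3,0,-0.72,0],[12.5,-0.4,0,-0.9,0]]}}

```text
time: 6.88
position: [0.3968, 0.2613, 0.2792]
tool_rot: [0.265, 0.964, -0.001, -0.001]
ft_force: [0.7, 0.5, -3.8]
grip_width: 0.0099
```

Run:
```python
from h import *
delta([.38,.36,.28],187.2)
```

```text
t 6.88 p [396.8 261.3 279.2] yaw 149.32 F [ 0.7  0.5 -3.8] M [-0.11 -0.08  0.03] g 9.9 q [ 0.35  0.25  1.72 -0.    1.17 -0.69]
tool cm [ 6.48  7.64 -0.1 ] spin -0.661
```

>>> {"api": "arm_command", "payload": {"targets": [[1.6,1.9,1,-0.17,0],[3.2,3.8,2.5,-0.34,0],[4.8,5.7,4.5,-0.51,0],[6.48,7.64,7,-0.661,0],[6.48,7.64,10,-0.661,0]]}}

```text
time: 7.5
position: [0.3813, 0.3612, 0.1789]
tool_rot: [-0.061, 0.998, -0.0, -0.0]
ft_force: [0.7, 0.1, -4.1]
grip_width: 0.0103
```

Run:
```python
from h import *
delta([.38,.36,.08],187.2); snap('side','s5')
```

```text
t 7.5 p [381.3 361.2 178.9] yaw -172.97 F [ 0.7  0.1 -4.1] M [-0.11 -0.22  0.02] g 10.3 q [ 0.55  0.45  1.73 -0.    0.96 -1.15]
tool cm [ 0.14 -0.1   9.89] spin -0.003
```

View pics/s5.png

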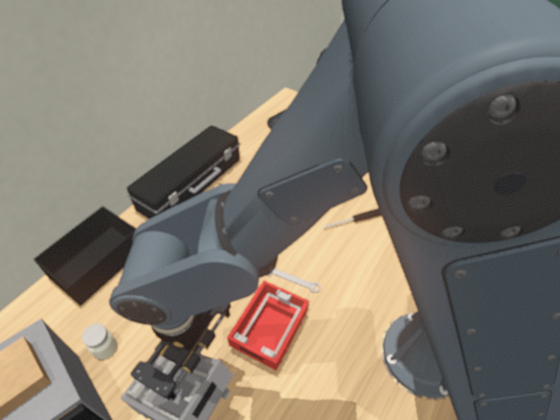

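>>> {"api": "arm_command", "payload": {"targets": [[0,0,3.5,0,0],[0,0,7,0,0],[0,0,9.3,0,0],[0,0,9.8,0,0],[0,0,10.1,0,0]]}}

```text
time: 8.18
position: [0.382, 0.3599, 0.0798]
tool_rot: [-0.06, 0.998, -0.0, 0.0]
ft_force: [-0.0, -0.0, -3.1]
grip_width: 0.01
```

>>> {"api": "arm_command", "payload": {"targets": [[0,0,0.3,0,0],[0,0,0.6,0,0]]}}

```text
time: 8.43
position: [0.3822, 0.3602, 0.0745]
tool_rot: [-0.06, 0.998, 0.0, 0.001]
ft_force: [-0.1, -0.4, -3.3]
grip_width: 0.0098
```

>>> {"api": "arm_command", "payload": {"targets": [[0,0,0.2,0,0],[0,0,0.3,0,0]]}}

```text
time: 8.68
position: [0.3817, 0.3599, 0.071]
tool_rot: [-0.06, 0.998, 0.0, 0.0]
ft_force: [-0.8, -0.2, -4.0]
grip_width: 0.01
```

>>> {"api": "arm_command", "payload": {"targets": [[0.4,0,0.25,0,0],[0.8,0,0.42,0,0],[1.2,0,0.65,0,0],[1.48,0,0.85,0,0]]}}

```text
time: 9.18
position: [0.3669, 0.3584, 0.0624]
tool_rot: [-0.059, 0.998, 0.0, 0.0]
ft_force: [1.6, -0.2, 1.9]
grip_width: 0.0098
```

Run:
```python
from h import *
state(); snap('wrist','w6')
```

```text
t 9.18 p [366.9 358.4  62.4] yaw -173.18 F [ 1.6 -0.2  1.9] M [-0.   -0.69 -0.13] g 9.8 q [ 0.56  0.64  1.84  0.    0.66 -1.13]
```

View pics/w6.png

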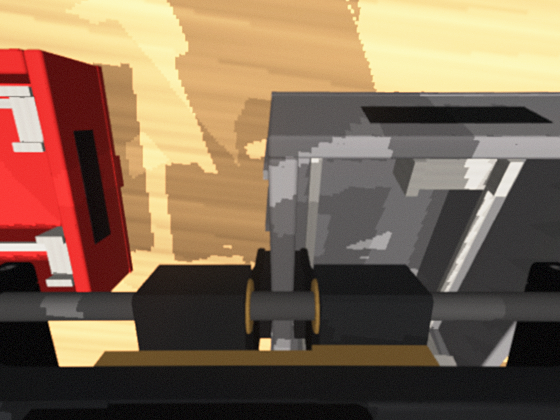

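The crate is pivoting (the far end wall has dropped in view, and the lug force is about 5 N). I'll continue the arc.

>>> {"api": "arm_command", "payload": {"targets": [[0.45,0,0.33,0,0],[0.9,0,0.68,0,0],[1.33,0,1.05,0,0],[1.7,0,1.35,0,0],[2,0,1.6,0,0]]}}

```text
time: 9.85
position: [0.3472, 0.356, 0.0461]
tool_rot: [-0.06, 0.998, 0.0, 0.0]
ft_force: [1.7, 0.5, 0.4]
grip_width: 0.0096
```

Run:
```python
from h import *
state()
```

```text
t 9.85 p [347.2 356.   46.1] yaw -173.17 F [1.7 0.5 0.4] M [ 0.23 -0.84 -0.1 ] g 9.6 q [ 0.57  0.66  1.89  0.    0.6  -1.12]
```

>>> {"api": "arm_command", "payload": {"targets": [[0.15,0,0.15,0,0],[0.3,0,0.3,0,0],[0.4,0,0.45,0,0]]}}

```text
time: 10.22
position: [0.3432, 0.3554, 0.0418]
tool_rot: [-0.06, 0.998, 0.0, 0.0]
ft_force: [1.7, 0.7, -0.4]
grip_width: 0.01
```

>>> {"api": "arm_command", "payload": {"targets": [[0.07,0,0.1,0,0],[0.1,0,0.2,0,0]]}}

```text
time: 10.48
position: [0.342, 0.3551, 0.0402]
tool_rot: [-0.06, 0.998, -0.0, -0.0]
ft_force: [0.2, -1.7, 12.1]
grip_width: 0.0095
```

Run:
```python
from h import *
state(); snap('wrist','w7')
```

```text
t 10.47 p [342.  355.1  40.2] yaw -173.15 F [ 0.2 -1.7 12.1] M [ 0.   -0.58 -0.04] g 9.5 q [ 0.58  0.67  1.9  -0.    0.57 -1.11]
```

View pics/w7.png

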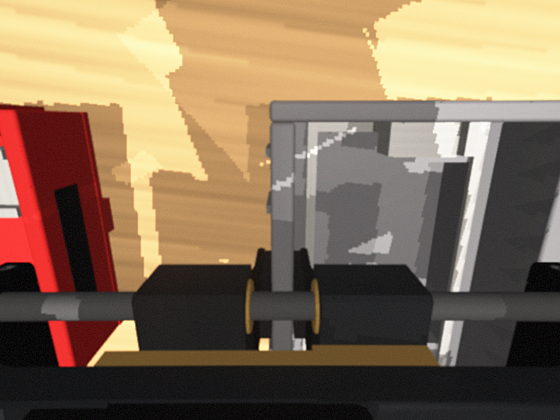

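The crate is flat on the bench: the force rose at TCP z 40 mm, as computed. I'll release, rise and check both crates.

>>> {"api": "arm_command", "payload": {"targets": [[0,0,-0.1,0,0],[0,0,-0.1,0,3],[0,0,-0.1,0,5],[0,0,-0.1,0,5]]}}

```text
time: 11.02
position: [0.3416, 0.3548, 0.0407]
tool_rot: [-0.06, 0.998, -0.0, -0.001]
ft_force: [-0.6, 0.9, 1.0]
grip_width: 0.0317
```

>>> {"api": "arm_command", "payload": {"targets": [[0,0,-3,0,5],[0,0,-8,0,5],[0,0,-14,0,5],[-2,2,-20,0,5],[-4,4,-25,0,5]]}}

```text
time: 11.65
position: [0.3767, 0.3996, 0.2931]
tool_rot: [-0.059, 0.998, -0.0, -0.0]
ft_force: [1.2, 0.3, 0.0]
grip_width: 0.0501
```

Run:
```python
from h import *
state(); snap('wrist','w8'); snap('top','t8');
```

```text
t 11.65 p [376.7 399.6 293.1] yaw -173.18 F [1.2 0.3 0. ] M [ 0.2  -0.18 -0.01] g 50.1 q [ 0.61  0.35  1.54  0.    1.26 -1.08]
```

View pics/w8.png

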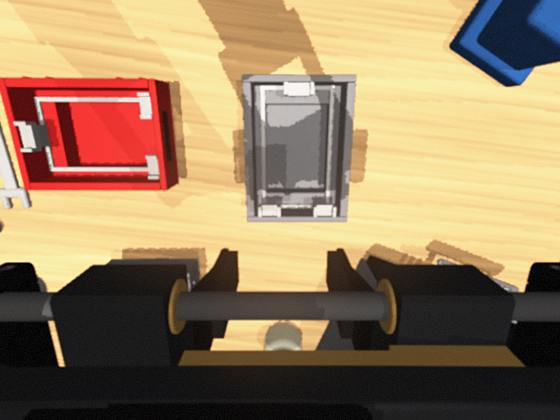

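View pics/t8.png

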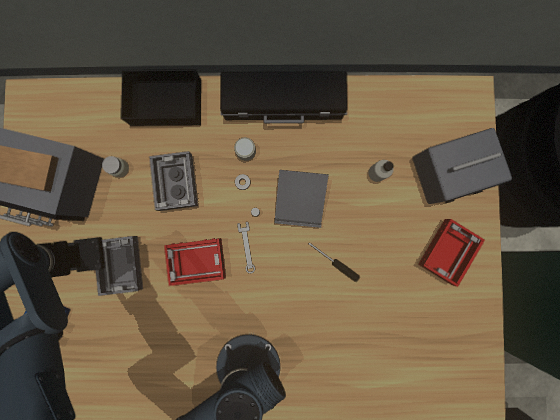

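The top view shows the empty crate level at px (119,265), nothing else moved, and the loaded crate still at (174,181). I'll hover over the loaded crate for a close look at the insert.

```bash
cat >> h.py <<'E'
def level_rim(f,u0,u1,v0,v1,z,tol=.006):
    p,d,m=load(f); P,uv=cloud(d,m)
    s=(uv[:,0]>u0)&(uv[:,0]<u1)&(uv[:,1]>v0)&(uv[:,1]<v1)&(abs(P[:,2]-z)<tol); Q=P[s]
    (cx,cy),(w,l),a=cv2.minAreaRect((Q[:,:2]*1000).astype(np.float32))
    c,_,_,_=np.linalg.lstsq(np.c_[Q[:,:2],np.ones(len(Q))],Q[:,2],rcond=None)
    print(f,'c',round(cx,1),round(cy,1),'size',round(w,1),round(l,1),'ang',round(a,2),'z',np.median(Q[:,2]).round(4),'tilt deg',np.degrees(c[:2]).round(2))
E
python3 - <<'E'
from h import *
level_rim('w8',235,365,60,230,.075)
level_rim('t8',140,205,140,220,.075)
level_rim('top0',140,205,140,220,.075)
delta([.57,.24,.27],187.2)
E
```

```text
w8 c 333.5 413.6 size 173.2 128.8 ang 6.93 z 0.0742 tilt deg [-0.11 -0.  ]
t8 c 604.0 237.7 size 175.6 130.5 ang 7.06 z 0.075 tilt deg [0.05 0.06]
top0 c 603.8 237.3 size 175.2 129.9 ang 7.0 z 0.0748 tilt deg [ 0.04 -0.01]
t 11.75 p [382.1 403.9 297.9] yaw -173.14 F [ 0.6 -0.3 -0.3] M [ 0.11 -0.16 -0.02] g 50.1 q [ 0.61  0.34  1.52  0.    1.25 -1.08]
tool cm [-16.65 -18.54   2.88] spin -0.006
```

>>> {"api": "arm_command", "payload": {"targets": [[-3.3,-3.7,0,0,5],[-6.6,-7.4,0,0,5],[-10,-11.1,1,0,5],[-13.5,-15,2,0,5],[-16.65,-18.54,2.9,0,5]]}}

```text
time: 12.38
position: [0.5646, 0.2337, 0.2603]
tool_rot: [-0.059, 0.998, -0.0, -0.001]
ft_force: [0.8, 0.5, 0.1]
grip_width: 0.0503
```

>>> {"api": "arm_command", "payload": {"targets": [[0,0,0,0,5]]}}

```text
time: 12.5
position: [0.5656, 0.2323, 0.2595]
tool_rot: [-0.057, 0.998, -0.001, -0.002]
ft_force: [-0.8, -0.2, -0.5]
grip_width: 0.0499
```

Run:
```python
from h import *
state(); snap('wrist','w9')
```

```text
t 12.5 p [565.6 232.3 259.5] yaw -173.43 F [-0.8 -0.2 -0.5] M [ 0.17 -0.06 -0.01] g 49.9 q [ 0.21  0.47  1.42 -0.    1.25 -1.48]
```

View pics/w9.png

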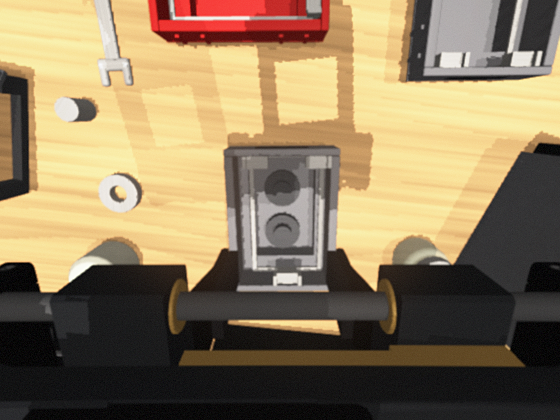

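Run:
```python
from h import *
level_rim('w9',215,350,135,300,.075)
p,d,m=load('w9')
c=cv2.resize(p[140:300,215:350],None,fx=4,fy=4,interpolation=cv2.INTER_CUBIC); cv2.imwrite('pics/crop9.png',c[:,:,::-1])
P,uv=cloud(d,m); 
# centre from rim fit
s=(uv[:,0]>215)&(uv[:,0]<350)&(uv[:,1]>135)&(uv[:,1]<300)
Q=P[s]; U=uv[s]; rim=Q[abs(Q[:,2]-.075)<.006]
(cx,cy),_,a=cv2.minAreaRect((rim[:,:2]*1000).astype(np.float32)); 
if a>45:a-=90
a=np.radians(a); print(cx,cy,np.degrees(a))
L=Q*1000-[cx,cy,0]; x=L[:,0]*np.cos(a)+L[:,1]*np.sin(a); y=-L[:,0]*np.sin(a)+L[:,1]*np.cos(a); z=L[:,2]
for nm,lo,hi in(('far single',62,79),('near pair',-79,-62)):
    k=(x>lo)&(x<hi)&(abs(y)<53)
    print(nm); 
    for y0 in range(-54,54,3):
        kk=k&(y>=y0)&(y<y0+3)
        print(y0, np.percentile(z[kk],[10,50,90]).round(0) if kk.sum()>3 else None, p[U[kk,1],U[kk,0]].mean(1).mean().round() if kk.sum() else '', end=' | ')
    print()
```

```text
w9 c 602.7 237.0 size 175.6 128.8 ang 7.3 z 0.0742 tilt deg [-0.14 -0.03]
602.6607055664062 236.9696044921875 7.300137042999268
far single
-54 [30. 32. 62.] 129.0 | -51 [30. 32. 63.] 134.0 | -48 [31. 32. 54.] 133.0 | -45 [31. 31. 41.] 143.0 | -42 [32. 35. 50.] 171.0 | -39 [34. 35. 39.] 188.0 | -36 [31. 34. 51.] 145.0 | -33 [31. 33. 41.] 151.0 | -30 [31. 34. 57.] 139.0 | -27 [31. 32. 40.] 152.0 | -24 [31. 35. 44.] 135.0 | -21 [31. 35. 48.] 119.0 | -18 [31. 34. 48.] 123.0 | -15 [31. 34. 45.] 132.0 | -12 [31. 48. 76.] 153.0 | -9 [31. 68. 75.] 149.0 | -6 [31. 66. 70.] 150.0 | -3 [31. 64. 70.] 146.0 | 0 [31. 67. 70.] 153.0 | 3 [31. 59. 70.] 144.0 | 6 [31. 69. 70.] 163.0 | 9 [31. 64. 70.] 145.0 | 12 [31. 63. 70.] 146.0 | 15 [31. 64. 70.] 149.0 | 18 [31. 65. 76.] 149.0 | 21 [31. 63. 76.] 141.0 | 24 [31. 33. 42.] 140.0 | 27 [31. 34. 40.] 153.0 | 30 [31. 32. 40.] 151.0 | 33 [31. 33. 40.] 148.0 | 36 [31. 32. 36.] 167.0 | 39 [31. 32. 36.] 170.0 | 42 [31. 33. 39.] 154.0 | 45 [31. 34. 36.] 167.0 | 48 [35. 36. 37.] 194.0 | 51 [31. 35. 36.] 163.0 | 
near pair
-54 [30. 31. 32.] 96.0 | -51 [31. 32. 3
[... 182 characters left out ...]
7 [69. 70. 70.] 129.0 | -24 [68. 70. 71.] 129.0 | -21 [69. 70. 76.] 130.0 | -18 [ 74. 343. 345.] 75.0 | -15 [ 32. 343. 345.] 65.0 | -12 [ 32. 343. 345.] 65.0 | -9 [ 32. 344. 345.] 62.0 | -6 [ 31. 344. 345.] 63.0 | -3 [ 32. 343. 345.] 63.0 | 0 [ 32. 344. 345.] 63.0 | 3 [ 31. 343. 345.] 66.0 | 6 [ 31. 344. 345.] 63.0 | 9 [ 31. 343. 345.] 66.0 | 12 [ 32. 344. 345.] 65.0 | 15 [ 32. 343. 345.] 67.0 | 18 [ 31. 343. 345.] 67.0 | 21 [31. 32. 33.] 102.0 | 24 [31. 31. 32.] 102.0 | 27 [31. 75. 76.] 115.0 | 30 [69. 70. 76.] 159.0 | 33 [69. 70. 70.] 170.0 | 36 [69. 69. 70.] 170.0 | 39 [68. 69. 70.] 170.0 | 42 [68. 69. 70.] 171.0 | 45 [68. 70. 70.] 172.0 | 48 [68. 69. 71.] 141.0 | 51 [74. 76. 76.] 157.0 |
```

View pics/crop9.png

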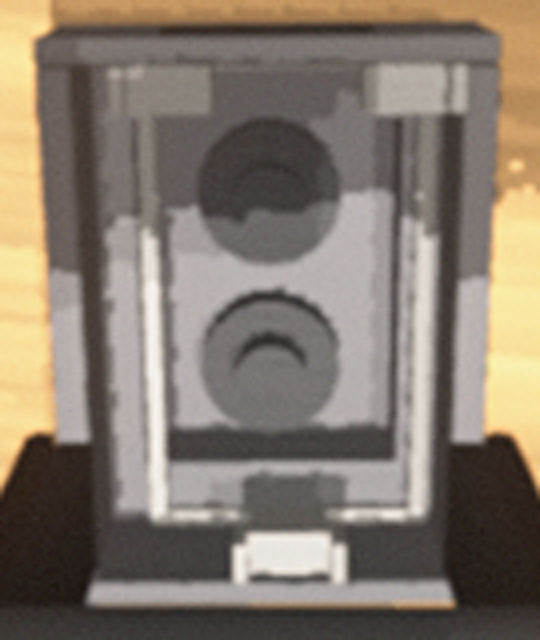

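Run:
```python
from h import *
p,d,m=load('w9'); P,uv=cloud(d,m)
s=(uv[:,0]>215)&(uv[:,0]<350)&(uv[:,1]>135)&(uv[:,1]<300)
Q=P[s]; rim=Q[abs(Q[:,2]-.075)<.006]
(cx,cy),_,a=cv2.minAreaRect((rim[:,:2]*1000).astype(np.float32)); a=np.radians(a)
L=Q*1000-[cx,cy,0]; x=L[:,0]*np.cos(a)+L[:,1]*np.sin(a); y=-L[:,0]*np.sin(a)+L[:,1]*np.cos(a); z=L[:,2]
for nm,lo,hi,nom,w in(('single',60,79,0,17),('p-',-79,-60,-35,14),('p+',-79,-60,35,14)):
    k=(x>lo)&(x<hi)&(z>66)&(z<80)&(abs(y-nom-5)<w+7); f=k&(z<72.5); c=k&(z>74)&(abs(x)<78)
    print(nm,'floor y',np.percentile(y[f],[2,50,98]).round(1),'mid',np.percentile(y[f],[2,98]).mean()-nom,'x',np.percentile(x[f],[2,98]).round(1),'all',np.percentile(y[k],[1,99]).round(1),np.percentile(y[k],[1,99]).mean()-nom,'cheek',np.sort(y[c]).round(0)[::6])
# back to upper
delta([.342,.355,.12],187.0)
```

```text
single floor y [-9.3  5.2 20.2] mid 5.470644765397525 x [64.1 78.7] all [-10.9  22.3] 5.691474883823988 cheek [-11. -11. -10. -10.  -8.  -8.  19.  20.  21.  21.  22.]
p- floor y [-38.6 -29.1 -14.9] mid 8.246945903520782 x [-78.8 -66.5] all [-42.3 -14.9] 6.403037012210923 cheek [-43. -42. -41. -41. -40. -40. -19. -18. -17. -17. -16.]
p+ floor y [31.9 41.9 54.4] mid 8.146518238145163 x [-77.9 -63.9] all [27.1 60.4] 8.73107855532303 cheek [27. 27. 28. 28. 29. 29. 30. 51. 51. 52. 52. 53. 53. 54. 55. 56. 56. 57.
 57. 58. 58. 59. 60. 60.]
t 12.55 p [564.1 233.9 260.1] yaw -173.34 F [-0.5 -0.3 -0.6] M [ 0.12 -0.13 -0.04] g 49.6 q [ 0.21  0.47  1.42  0.    1.25 -1.48]
tool cm [20.6  14.6  14.09] spin -0.006
```

By depth in the wrist view, all three pockets sit about +5.5 mm along the loaded crate's y (single pocket floor -8..+19, pair at about -29.5 and +40.5). I'll check that by feel later. Now back to regrasp the level crate.

>>> {"api": "arm_command", "payload": {"targets": [[4,3,0,0,5],[8.5,6,0,0,5],[13,9,2,0,5],[17,12,6,0,5],[20.6,14.6,10,0,5]]}}

```text
time: 13.18
position: [0.3394, 0.357, 0.1617]
tool_rot: [-0.06, 0.998, 0.001, 0.0]
ft_force: [1.0, 0.8, -0.4]
grip_width: 0.0499
```

Run:
```python
from h import *
delta([.3406,.355,.042],186.95)
```

```text
t 13.18 p [339.4 357.  161.7] yaw -173.07 F [ 1.   0.8 -0.4] M [ 0.09 -0.11 -0.08] g 49.9 q [ 0.58  0.44  1.82  0.    0.87 -1.11]
tool cm [-0.08 -0.23 11.97] spin -0.0
```

>>> {"api": "arm_command", "payload": {"targets": [[-0.1,-0.2,3,0,5],[-0.1,-0.2,7,0,5],[-0.1,-0.2,10,0,5],[-0.1,-0.2,11.5,0,5],[-0.1,-0.2,12,0,5]]}}

```text
time: 13.8
position: [0.3428, 0.3541, 0.0415]
tool_rot: [-0.06, 0.998, -0.0, -0.001]
ft_force: [-0.5, -0.7, 0.3]
grip_width: 0.0501
```

Run:
```python
from h import *
delta([.3406,.355,.041],186.95)
```

```text
t 13.8 p [342.8 354.1  41.5] yaw -173.12 F [-0.5 -0.7  0.3] M [ 0.07 -0.13  0.01] g 50.1 q [ 0.57  0.66  1.9   0.    0.58 -1.12]
tool cm [0.21 0.12 0.05] spin -0.001
```

>>> {"api": "arm_command", "payload": {"targets": [[0.15,0.08,0.05,0,3],[0.15,0.08,0.05,0,1],[0.15,0.08,0.05,0,0],[0.15,0.08,0.05,0,0],[0.15,0.08,0.05,0,0]], "newtons": 35}}

```text
time: 14.42
position: [0.3424, 0.3547, 0.0416]
tool_rot: [-0.059, 0.998, 0.0, 0.0]
ft_force: [0.0, 0.5, 1.4]
grip_width: 0.0099
```

>>> {"api": "arm_command", "payload": {"targets": [[0,0,-0.5,0,0],[0,0,-2,0,0],[0,0,-6,0,0],[0,0,-11,0,0],[0,0,-16,0,0]]}}

```text
time: 15.05
position: [0.3415, 0.354, 0.2033]
tool_rot: [-0.06, 0.998, -0.0, -0.0]
ft_force: [0.8, 0.7, -3.7]
grip_width: 0.0099
```

>>> {"api": "arm_command", "payload": {"targets": [[0,0,0,0,0]]}}

```text
time: 15.18
position: [0.3444, 0.356, 0.2057]
tool_rot: [-0.06, 0.998, 0.002, 0.004]
ft_force: [0.5, -0.6, -4.4]
grip_width: 0.0099
```

Run:
```python
from h import *
o,R=state(); p,d,m=snap('wrist','w10')
P,uv=cloud(d,m); T=(P-o['position'])@R*1000
# rim points in tool frame, z about -34
s=(T[:,2]>-60)&(T[:,2]<-10)&(uv[:,1]<260)&(T[:,0]>8)
h,e=np.histogram(T[s,2],bins=np.arange(-60,-10,1)); print([(int(a),int(b)) for a,b in zip(e,h) if b>60])
np.save('pics/T10.npy',np.c_[T,uv])
delta([.6099,.1841,.22],187.2)
```

```text
t 15.18 p [344.4 356.  205.7] yaw -173.16 F [ 0.5 -0.6 -4.4] M [-0.11 -0.25 -0.03] g 9.9 q [ 0.58  0.37  1.78 -0.    0.98 -1.11]
[(-35, 464), (-34, 3587), (-33, 5595), (-32, 1925), (-31, 420), (-30, 342), (-29, 926), (-28, 1423), (-27, 528), (-26, 291), (-25, 316), (-24, 299), (-23, 271), (-22, 291), (-21, 331), (-20, 305), (-19, 278), (-18, 257), (-17, 236), (-16, 254), (-15, 246), (-14, 231), (-13, 259), (-12, 257)]
t 15.22 p [342.7 354.8 203.2] yaw -173.15 F [-0.1 -0.5 -4.7] M [-0.18 -0.2  -0.09] g 9.5 q [ 0.58  0.38  1.78 -0.    0.98 -1.11]
tool cm [-24.5  -20.13  -1.62] spin -0.006
```

View pics/w10.png

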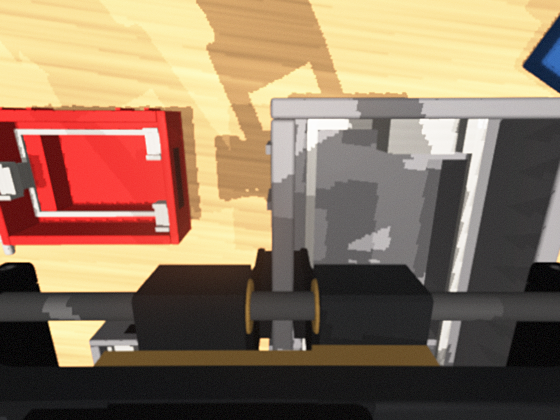

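```bash
cat >> h.py <<'E'
def held(f,o,R):
    p,d,m=load(f); P,uv=cloud(d,m); T=(P-o['position'])@R*1000
    s=(T[:,2]>-40)&(T[:,2]<-28)&(uv[:,1]<250)&(T[:,0]>8)&(T[:,1]>-12)
    r=T[s]; c=np.linalg.lstsq(np.c_[r[:,:2],np.ones(len(r))],r[:,2],rcond=None)[0]
    for _ in range(5):
        res=r[:,2]-np.c_[r[:,:2],np.ones(len(r))]@c; k=abs(res)<1.5; c=np.linalg.lstsq(np.c_[r[k,:2],np.ones(k.sum())],r[k,2],rcond=None)[0]
    r=r[k]; print('tilt deg about: slope_x,slope_y',np.degrees(c[:2]).round(2),'z0',c[2].round(1),'xmax',np.percentile(r[:,0],99.5).round(1),'ymin/max',np.percentile(r[:,1],[.3,99.7]).round(1),len(r))
E
python3 - <<'E'
from h import *
import h
# pose at image: use camera extrinsics with cam->tool constants
_,_,m=load('w10'); E=m['extrinsics']
_,_,m0=load('wrist0')
o=robot.get_obs(); R=Ro.from_quat(o['tool_rot']).as_matrix()
o['position']=np.array([.3444,.356,.2057]); 
held('w10',o,R)
E
```

```text
tilt deg about: slope_x,slope_y [0.15 0.12] z0 -32.7 xmax 87.9 ymin/max [ -4.1 120.9] 10798
```

Held level within 0.2°, with the crate centre at tool (+1, +59) mm. I'll carry it over the loaded crate.

>>> {"api": "arm_command", "payload": {"targets": [[-3,-2.5,-0.5,0,0],[-7,-5.7,-1,0,0],[-11.5,-9.4,-1,0,0],[-16,-13.1,-1,0,0],[-20,-16.4,-1,0,0]]}}

```text
time: 15.85
position: [0.5602, 0.2137, 0.2085]
tool_rot: [-0.059, 0.998, -0.0, -0.003]
ft_force: [0.7, 1.4, -3.4]
grip_width: 0.0098
```

Run:
```python
from h import *
delta([.6107,.1845,.16],187.2)
```

```text
t 15.85 p [560.2 213.7 208.5] yaw -173.21 F [ 0.7  1.4 -3.4] M [-0.05 -0.14 -0.05] g 9.8 q [ 0.18  0.51  1.51 -0.    1.13 -1.51]
tool cm [-4.7  -3.49  4.83] spin -0.007
```

>>> {"api": "arm_command", "payload": {"targets": [[-2,-1.5,0,-0.004,0],[-4,-3,0,-0.007,0],[-4.7,-3.5,1.5,-0.007,0],[-4.7,-3.5,3.5,-0.007,0],[-4.7,-3.5,4.5,-0.007,0]]}}

```text
time: 16.48
position: [0.608, 0.1864, 0.1626]
tool_rot: [-0.063, 0.998, -0.0, -0.004]
ft_force: [-0.3, 0.1, -3.9]
grip_width: 0.0098
```

>>> {"api": "arm_command", "payload": {"targets": [[0,0,0,0,0]]}}

```text
time: 16.6
position: [0.609, 0.1866, 0.1641]
tool_rot: [-0.063, 0.998, -0.0, -0.003]
ft_force: [0.0, -0.1, -3.9]
grip_width: 0.0098
```

Run:
```python
from h import *
delta([.6107,.1845,.13],187.2); snap('wrist','w11'); snap('side','s11'); snap('top','t11'); state()
```

```text
t 16.6 p [609.  186.6 164.1] yaw -172.73 F [ 0.  -0.1 -3.9] M [-0.12 -0.13  0.04] g 9.8 q [ 0.12  0.61  1.45  0.    1.08 -1.58]
tool cm [-0.15 -0.23  3.41] spin 0.001
t 16.75 p [611.3 186.8 166.9] yaw -172.74 F [-0.5  0.2 -3.2] M [-0.1  -0.17  0.01] g 9.5 q [ 0.12  0.61  1.45  0.    1.08 -1.58]
```

View pics/w11.png

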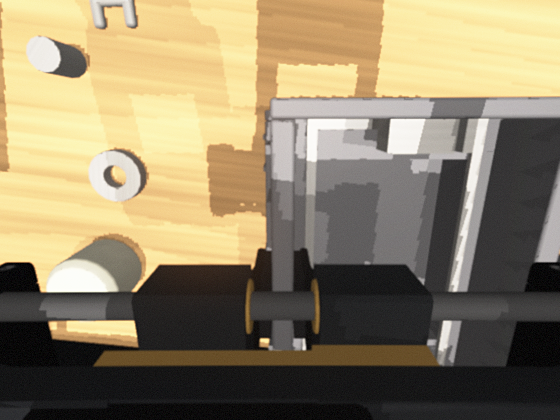

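View pics/s11.png

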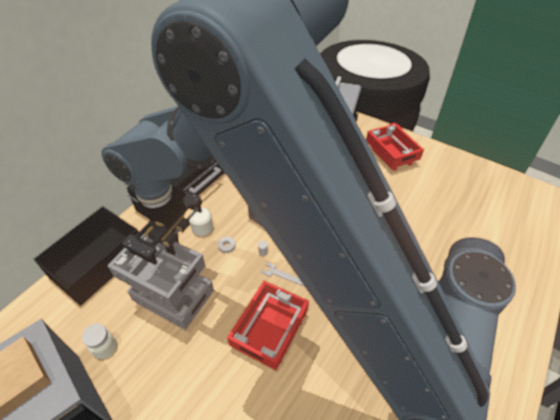

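View pics/t11.png

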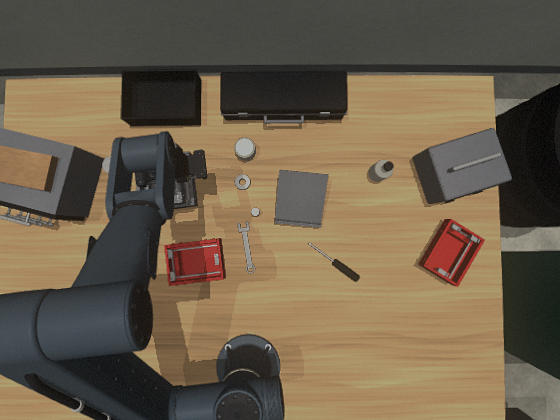

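>>> {"api": "arm_command", "payload": {"targets": [[-0.1,-0.2,1.2,0,0],[-0.1,-0.2,2.4,0,0],[-0.1,-0.2,3.2,0,0],[-0.1,-0.2,3.6,0,0],[-0.1,-0.2,3.6,0,0]]}}

```text
time: 17.38
position: [0.6122, 0.1845, 0.1299]
tool_rot: [-0.063, 0.998, -0.0, -0.0]
ft_force: [-0.5, 0.5, -2.8]
grip_width: 0.0099
```

Run:
```python
from h import *
o,R=state(); snap('side','s12'); delta([.6107,.1845,.112],187.2)
```

```text
t 17.38 p [612.2 184.5 129.9] yaw -172.77 F [-0.5  0.5 -2.8] M [-0.06 -0.15  0.01] g 9.9 q [ 0.12  0.66  1.47  0.    1.01 -1.58]
t 17.43 p [612.5 184.5 130.3] yaw -172.77 F [-0.9 -0.1 -4. ] M [-0.12 -0.17 -0.  ] g 9.5 q [ 0.12  0.66  1.47  0.    1.01 -1.58]
tool cm [0.18 0.02 1.83] spin 0.0
```

View pics/s12.png

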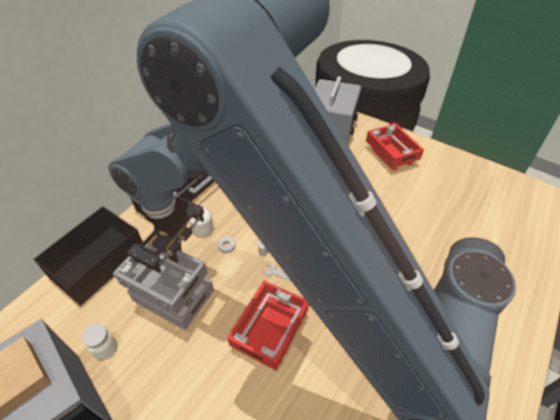

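>>> {"api": "arm_command", "payload": {"targets": [[0.1,0,0.3,0,0],[0.15,0,0.6,0,0],[0.15,0,0.9,0,0]]}}

```text
time: 17.8
position: [0.6108, 0.1843, 0.1213]
tool_rot: [-0.063, 0.998, 0.0, 0.0]
ft_force: [0.8, 0.3, -3.3]
grip_width: 0.0096
```

>>> {"api": "arm_command", "payload": {"targets": [[0,0,0.1,0,0],[0,0,0.2,0,0]]}}

```text
time: 18.05
position: [0.611, 0.1843, 0.1193]
tool_rot: [-0.063, 0.998, 0.0, 0.0]
ft_force: [-0.9, -0.2, -3.6]
grip_width: 0.0102
```

>>> {"api": "arm_command", "payload": {"targets": [[0,0,0.1,0,0],[0,0,0.2,0,0]]}}

```text
time: 18.3
position: [0.6109, 0.1843, 0.1173]
tool_rot: [-0.063, 0.998, 0.0, 0.0]
ft_force: [0.4, -0.3, -4.1]
grip_width: 0.01
```

>>> {"api": "arm_command", "payload": {"targets": [[0,0,0.1,0,0],[0,0,0.15,0,0]]}}

```text
time: 18.55
position: [0.6109, 0.1843, 0.1158]
tool_rot: [-0.063, 0.998, 0.0, -0.0]
ft_force: [-0.9, -0.2, -3.6]
grip_width: 0.0099
```

>>> {"api": "arm_command", "payload": {"targets": [[0,0,0.1,0,0],[0,0,0.15,0,0]]}}

```text
time: 18.8
position: [0.6109, 0.1843, 0.1143]
tool_rot: [-0.063, 0.998, -0.0, -0.0]
ft_force: [-0.6, 0.5, -2.2]
grip_width: 0.0099
```

It is already 3 mm below cheek level with no reaction, so the lugs are entering the pockets. I'll go on gently to the floor.

>>> {"api": "arm_command", "payload": {"targets": [[0,0,0.1,0,0],[0,0,0.15,0,0]]}}

```text
time: 19.05
position: [0.6108, 0.1843, 0.1128]
tool_rot: [-0.063, 0.998, -0.0, -0.0]
ft_force: [-0.8, 0.4, -3.1]
grip_width: 0.0102
```

>>> {"api": "arm_command", "payload": {"targets": [[0,0,0.05,0,0],[0,0,0.1,0,0]]}}

```text
time: 19.3
position: [0.6109, 0.1843, 0.1119]
tool_rot: [-0.063, 0.998, -0.0, 0.0]
ft_force: [-1.0, 0.2, -2.1]
grip_width: 0.0097
```

>>> {"api": "arm_command", "payload": {"targets": [[0,0,0.05,0,0],[0,0,0.1,0,0]]}}

```text
time: 19.55
position: [0.6109, 0.1841, 0.1116]
tool_rot: [-0.063, 0.998, -0.0, 0.0]
ft_force: [-2.4, -2.1, 4.1]
grip_width: 0.0101
```

Run:
```python
from h import *
state()
```

```text
t 19.55 p [610.9 184.1 111.6] yaw -172.77 F [-2.4 -2.1  4.1] M [-0.17  0.11 -0.01] g 10.1 q [ 0.12  0.68  1.49 -0.    0.97 -1.58]
```

Floor contact is at TCP z 111.6 mm, which puts the crate's origin at 70 mm, i.e. seated. I'll take the weight off slightly and feel the side play to confirm and centre.

>>> {"api": "arm_command", "payload": {"targets": [[0,0,-0.15,0,0],[0,0.1,-0.15,0,0],[0,0.2,-0.15,0,0]]}}

```text
time: 19.92
position: [0.6107, 0.1857, 0.1122]
tool_rot: [-0.063, 0.998, -0.001, -0.0]
ft_force: [0.8, -3.7, -1.8]
grip_width: 0.0099
```

>>> {"api": "arm_command", "payload": {"targets": [[0,-0.1,0,0,0],[0,-0.2,0,0,0],[0,-0.3,0,0,0]]}}

```text
time: 20.3
position: [0.6109, 0.1835, 0.1122]
tool_rot: [-0.063, 0.998, 0.0, -0.0]
ft_force: [-0.0, 0.0, -3.1]
grip_width: 0.01
```

>>> {"api": "arm_command", "payload": {"targets": [[0,-0.05,0,0,0],[0,-0.1,0,0,0]]}}

```text
time: 20.55
position: [0.6111, 0.1823, 0.1123]
tool_rot: [-0.063, 0.998, 0.0, -0.0]
ft_force: [-0.3, -0.7, -2.9]
grip_width: 0.0099
```

>>> {"api": "arm_command", "payload": {"targets": [[0,-0.05,0,0,0],[0,-0.1,0,0,0]]}}

```text
time: 20.8
position: [0.6112, 0.1816, 0.1123]
tool_rot: [-0.063, 0.998, 0.0, -0.0]
ft_force: [-0.2, 1.6, -3.5]
grip_width: 0.0097
```

>>> {"api": "arm_command", "payload": {"targets": [[0,-0.05,0,0,0],[0,-0.1,0,0,0]]}}

```text
time: 21.05
position: [0.6112, 0.1813, 0.1123]
tool_rot: [-0.063, 0.998, 0.001, -0.0]
ft_force: [-0.0, 4.8, -4.8]
grip_width: 0.0101
```

The play is felt from y ≈ 0.1815 to 0.1855, or 4 mm, which matches the pocket. I'll centre, seat and let go.

>>> {"api": "arm_command", "payload": {"targets": [[0,0.15,0,0,0],[0,0.3,0,0,0],[0,0.3,0.05,0,0],[0,0.3,0.1,0,0],[0,0.3,0.13,0,0]]}}

```text
time: 21.68
position: [0.6112, 0.1827, 0.1116]
tool_rot: [-0.063, 0.998, -0.0, 0.0]
ft_force: [-1.4, -1.7, 2.9]
grip_width: 0.0098
```

Run:
```python
from h import *
state()
```

```text
t 21.68 p [611.2 182.7 111.6] yaw -172.77 F [-1.4 -1.7  2.9] M [-0.26  0.09  0.04] g 9.8 q [ 0.12  0.68  1.49 -0.    0.97 -1.58]
```

>>> {"api": "arm_command", "payload": {"targets": [[0,0,0,0,2],[0,0,0,0,4],[0,0,0,0,5],[0,0,0,0,5],[0,0,-0.5,0,5]]}}

```text
time: 22.3
position: [0.6106, 0.1833, 0.1158]
tool_rot: [-0.063, 0.998, 0.0, -0.001]
ft_force: [-0.0, -0.7, -0.7]
grip_width: 0.0473
```

>>> {"api": "arm_command", "payload": {"targets": [[0,0,-3,0,5],[0,0,-8,0,5],[0,0,-14,0,5],[0,0,-19,0,5],[0,4,-23,0,5]]}}

```text
time: 22.92
position: [0.607, 0.2212, 0.3493]
tool_rot: [-0.061, 0.998, -0.0, 0.002]
ft_force: [0.7, 0.3, -0.3]
grip_width: 0.0502
```

Run:
```python
from h import *
state(); snap('wrist','w13'); snap('side','s13')
```

```text
t 22.93 p [607.  221.2 349.3] yaw -173.01 F [ 0.7  0.3 -0.3] M [ 0.19 -0.19 -0.  ] g 50.2 q [ 0.18  0.45  1.21 -0.    1.48 -1.52]
```

View pics/w13.png

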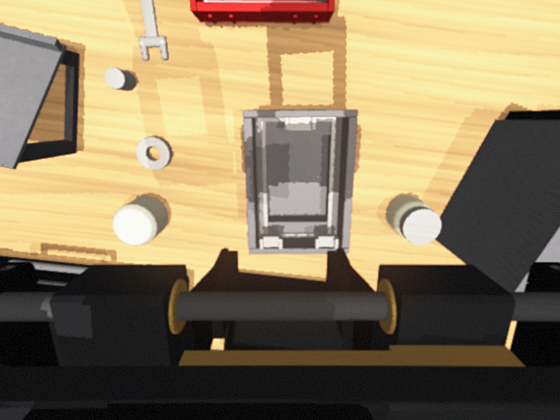

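View pics/s13.png

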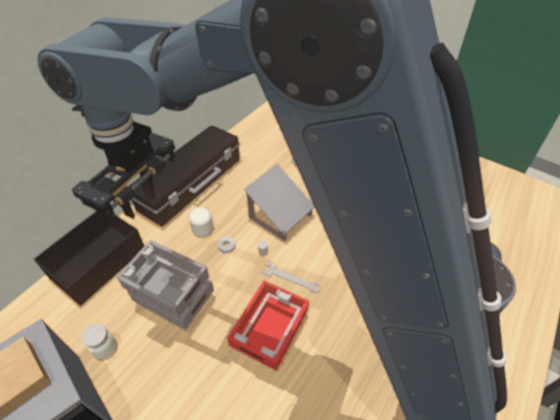

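Run:
```python
from h import *
level_rim('w13',235,365,95,262,.145)
# lower position unmoved? side view depth, points on lower crate, before vs after
for f in('side0','s13'):
    p,d,m=load(f); P,uv=cloud(d,m)
    k=(abs(P[:,0]-.604)<.12)&(abs(P[:,1]-.238)<.1)&(P[:,2]>.035)&(P[:,2]<.068)
    a=np.radians(7.1); L=P[k]-[.604,.2375,0]; x=L[:,0]*np.cos(a)+L[:,1]*np.sin(a); y=-L[:,0]*np.sin(a)+L[:,1]*np.cos(a)
    yw=y[(abs(x)<.07)&(y>.055)]; xw=x[(abs(y)<.045)&(x<-.08)]
    print(f,'+y face',np.median(yw)*1e3 if len(yw) else None,len(yw),'-x face',np.median(xw)*1e3 if len(xw) else None,len(xw))
snap('top','t13')
```

```text
w13 c 602.0 241.9 size 173.5 128.9 ang 7.71 z 0.1442 tilt deg [-0.15 -0.1 ]
side0 +y face 65.73528931253736 210 -x face -88.58493098914421 192
s13 +y face 65.69915251614337 212 -x face -88.43829435744537 193
```

View pics/t13.png

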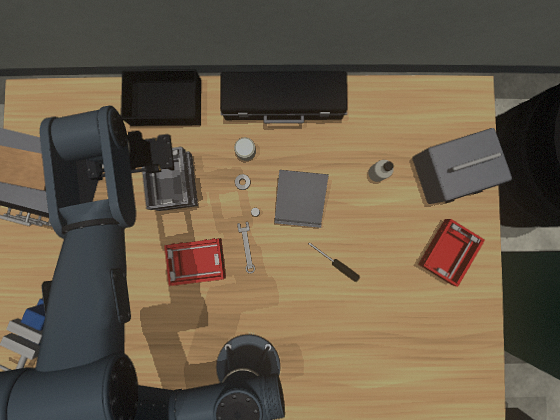

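All checks agree: the upper rim is 70.0 mm above the lower rim, level to 0.15°, and the loaded crate hasn't moved. I'll hand in.

Run:
```python
from h import *
print(robot.hand_in())
```

```text
the job is handed in; nothing more can be done
None
```

The empty crate is stacked on the loaded one, turned end for end, with all three lugs seated in the saddles. I handed it in at about 23 s of the 51 s allowed, with the gripper open and well clear.

**What I did:** I lifted it square off the rack by its +y wall and turned it. The tool cannot tilt, so I let the crate pivot level on clear bench with its low lug down first, regrasped it square and lowered it in small steps. The insert looked about 5.5 mm off along the loaded crate's y by wrist-camera depth.

**Last checks:**
- **Seating:** floor contact came at the height for an origin 70 mm up. Feeling sideways gave 4 mm of total play, matching the saddle pockets.
- **Height and level:** after release the rim is 70 mm above the loaded crate's rim, level to about 0.15°.
- **Loaded crate:** its faces are unmoved to about 0.2 mm.
- **Bystanders:** in the last top, side and wrist views, those in sight look undisturbed.
- **Forces:** the highest reading was about 12 N, when the crate came flat on the bench, and about 4–5 N on the saddles.

**Small disagreements:** the last yaw fit gave 7.7° against about 7.2° for the loaded crate, within the play. The pose readings scattered by 1–3 mm. No check failed.

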